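Pack the puncture kit into the tool case, bottom layer first

ROBOT

A 6-joint arm with a two-finger parallel gripper is mounted at the origin on the work surface. World frame = base frame: x ahead of the robot, y to its left, z up, the work surface at z = 0. Lengths are in mm, angles in rad, forces in N, time in s.
With the tool pointing down it reaches from about 400 to 925 mm from the base axis. Payload 12.5 kg.
Tool frame: the origin (TCP) lies midway between the tips of the shut fingers; the grasp point (between the pads) lies 19 mm behind it (env.pinch_z is the z of the grasp point in the tool frame, in mm); z points along the fingers, y is the line along which they close (so a half turn about z gives the same grasp; the last joint's range is limited). The gripper opens to 95 mm and grips with 3 to 60 N. Pads are 20 mm wide; open, the fingers measure 119 mm over their backs; the gripper's body (75 mm by 180 mm) begins 59 mm behind the grasp point.
Start: joints at [1.071, 0.491, 1.559, -0, 1.092, -0.106], TCP at [239.798, 577.186, 214.661] pointing down, gripper open.
Joint ranges: [-3.1, 3.1], [-0.84, 2.19], [0.05, 2.79], [-1.13, 4.28], [0.06, 2.93], [-2.69, 2.69]. Speed limits (rad/s): [2.22, 2.22, 2.79, 3.14, 3.14, 3.14].

INTERFACE

Orientations are given as [roll, pitch, yaw] about the fixed x, y, z axes, in that order (R = Rz(yaw) Ry(pitch) Rx(roll)).
In Python, from cell import env, eyes gives the robot as it stands.
- The arm moves only by the shell command python3 -m inch 'ROWS'. ROWS is JSON, a list of rows, each a list of 3 entries, a list of its own where there are three numbers: the shift along the tool's x, y, z in units of 60 mm (1.0 is 60 mm), then the turn about the tool's z in units of 5 degrees (1.0 is 5 degrees), then the closure, from -1 (fully open) to 1 (shut). In form: [[[tx, ty, tz], turn, claw], ...]. A call has exactly 10 rows; each row shifts and turns the commanded pose from where the row before left it, along the tool's axes as they then stand; what a row does not reach is not made up. A row lasts 1/8 s, in which the tool goes at most 62.5 mm and 10.7 degrees, less where a joint would pass 70% of its speed; a pose out of reach is approached as far as the arm can. A call is refused whole if a number of a shift passes 1 or a number of a turn 1, either way. A call with a gripper value outside its range is refused whole. The fingers move at their own pace and stop on an object; the grip force is fixed at half the most. Time passes only in rows, so rows that do not move let the fingers close, or fill a call up. It gives the time, the measured TCP pose, the force, the opening and the grip force at its end, in the units of the state.
- env.state(): the state, without advancing time (a new reading comes with each control period).
- eyes.read_camera(name): name is "side" or "top"; returns a dict with "pixels" (480x640x3 uint8, red, green, blue), "fx", "fy", "cx", "cy" (pixels), "extrinsics" (4x4, takes a point from world to camera coordinates). Camera axes: x right, y down, z forward; pixel columns grow to the right and rows downward; lengths in mm; the calibration is good to about 2 mm. A picture is of the moment at which its call begins. There is no depth.
- env.job_done(): hands the job in; it is judged then, once.
Trained networks look in a picture, given as the dict that the camera call returned (one of the last four; its "shot" number tells which), for a name from the list of things; names that differ only in an ending like _2 or _b are one class to them, and where a whole thing is asked for, a point or a joint stands for the part that bears it (a point fixed in the world has none). Each returns a list of dicts, best first, with "score" (0 to 1); they miss things now and then, are a little off and sometimes report something else, mostly with a low value. They report only what shows in the picture. A call takes as long as a camera call. They do not tell look-alikes from the thing itself.
- eyes.boxes_of(name, picture): "centre" ([row, column] in pixels, amid what is visible of it).
- eyes.cut_out(name, picture): "mask" (480x640 bool, what is visible of it) and "centre" ([row, column] in pixels, amid what is visible of it).
- eyes.spot_point(name, picture): "centre" ([row, column] in pixels: a listed point, or the origin of a listed thing).
The state is a dict: "t": time; "joints": joint angles; "qvel": joint speeds; "tau": joint torques, N m; "eef_pos": TCP position; "tcp_rot": TCP orientation; "ft_force": force on the tool from outside, world axes, zero at the start; "moment": the same for the moment, N m; "opening": opening from 0.0 (shut) to 1.0 (fully open); "grip_force": force on a finger pad.
Only numpy, scipy, OpenCV 4.12 (cv2) and the standard library are available. Lean on these libraries where they do the work, as an engineer would, in place of code of your own. Each camera call takes 0.05 s, during which the arm holds its last target. There are 200 camera calls.

TASK

Pack the puncture kit into the open orange case: first lay the steel tyre lever flat in the bottom, then set the empty lift-out tray level on the case's two ledges above it. Only then fill the tray: the black clip remover lies flat in the long compartment, and the valve core tool and the patch tin lie flat in the two short compartments, one in each. Leave the jar, the spray can and the wheel-nut socket where they stand.

Things in the scene. Friction and masses are not known exactly. Their poses are not given: they have to be found in the camera images.
- case: Fixed orange case, open; origin: centre of base underside. Base 180 (x) x 230 (y), rim 60 high, walls 5, floor top at 4. A ledge 20 wide runs inside each long wall (-x, +x), top at 28; well between them 130 (x) x 220 (y). Lid lies folded back on the shelf beyond the +x wall (to x = 280, under 65 high); carrying handle sticks out 24 at -x. mm, heights above shelf.
- tray: Grey tray, 158 (x) x 208 (y), rim 30 high, 0.2 kg; origin: underside centre. Walls, floor 2.5. Wall at x = 0: on +x one long compartment, 76 x 203; on -x a wall at y = 0, 14 high, makes two short ones, 76 x 100. Handle bar along y mid-tray: 12 thick (x), 82 long, 26 to 44 above underside, on the 28-high wall. Fits the case either way round, 6 spare each side, on its ledges. mm.
- tyre_lever: Loose dark steel tyre lever lying flat, 179 mm long along its x axis, middle bar 16 mm wide (y) and 9 mm thick (z), both ends flattened and turned up to 16 mm high, widest end 23 mm; 0.14 to 0.28 kg, balanced at its middle. Origin: under the middle of its length, on the underside.
- clip_remover: Loose black plastic trim clip remover lying flat, 171 mm long along its x axis: ribbed handle 16 mm wide (y; 19 mm over the end's ribs) and 14 mm thick from x = -85 to +25 mm, then a thin neck and a two-pronged V fork 27 mm wide at the +x end; 0.06 kg. Origin: under the middle of its length (on the handle), on the underside.
- valve_tool: Loose chrome valve core tool, a small stick 80 mm long along its x axis, lying down: octagonal grip 12 mm across flats and 46 mm long in the middle, thinner round ends; 0.04 kg. Origin: on its axis at the middle of its length, 6 mm above what it lies on.
- patch_tin: Loose bare-metal patch tin, a flat rounded box 52 (x) by 36 (y) by 18 (z) mm with its lid shut; 0.05 kg. Origin: centre of its underside.
- jar: Empty open glass jar, upright, 68 mm across and 95 mm high. To be left alone. Origin: centre of its underside.
- spray_can: Blue spray can with a white cap, upright, 52 mm across and 150 mm high. To be left alone. Origin: centre of its underside.
- wheel_socket: Chrome deep wheel-nut socket, upright, 29 mm across and 78 mm high. To be left alone. Origin: centre of its underside.
Not all that is in view belongs to the job. What is shaped like the tyre_lever but green or yellow is not meant.

How it is judged:
By the outcome, as a careful person would: the job done as asked, in the order asked, and still so for the second after the job is handed in, with the robot touching nothing.
It also fails if it takes over 136 s, if anything falls off the work surface, if the arm or the gripper's body presses on something with over 40 N, if the wrist force passes 120 N, or if a joint passes its speed limit or range.

## Working session

There is one attempt and no reset: what is moved stays moved. The work goes in short steps, Python scripts to look and compute and a shell command to move; the robot and the scene stay as the last step left them, time stands still between calls to the robot, and variables do not carry over. Pictures are saved under pics/ and viewed, at most 14 in all, crops included, and the job is handed in when it is done.

```bash
ls; mkdir -p pics; cat > h.py <<'E'
import numpy as np, cv2
from cell import env, eyes
def save(p,name,crop=None,scale=1):
    im=cv2.cvtColor(p["pixels"],cv2.COLOR_RGB2BGR)
    if crop: r0,r1,c0,c1=crop; im=im[r0:r1,c0:c1]
    if scale!=1: im=cv2.resize(im,None,fx=scale,fy=scale,interpolation=cv2.INTER_CUBIC)
    cv2.imwrite("pics/"+name,im)
def ray(p,rc):
    E=np.array(p["extrinsics"]); R=E[:3,:3]; t=E[:3,3]
    d=R.T@np.array([(rc[1]-p["cx"])/p["fx"],(rc[0]-p["cy"])/p["fy"],1.0])
    return -R.T@t,d
def onz(p,rc,z):
    o,d=ray(p,rc); return o+d*(z-o[2])/d[2]
def proj(p,X):
    E=np.array(p["extrinsics"]); c=E[:3,:3]@np.array(X,float)+E[:3,3]
    return np.array([p["cy"]+p["fy"]*c[1]/c[2],p["cx"]+p["fx"]*c[0]/c[2]])
def tri(p,a,q,b):
    o1,d1=ray(p,a);o2,d2=ray(q,b)
    s=np.linalg.lstsq(np.c_[d1,-d2],o2-o1,rcond=None)[0]
    u,v=o1+s[0]*d1,o2+s[1]*d2
    return (u+v)/2,np.linalg.norm(u-v)
E
python3 - <<'E'
from h import *
T=eyes.read_camera("top");S=eyes.read_camera("side")
save(T,"top0.png");save(S,"side0.png")
np.set_printoptions(precision=1,suppress=True)
for n,p in(("top",T),("side",S)): print(n,ray(p,(240,320)),p["fx"])
for n in "case tray tyre_lever clip_remover valve_tool patch_tin jar spray_can wheel_socket".split():
    a=eyes.spot_point(n,T);b=eyes.spot_point(n,S)
    print(n,[(np.round(x["centre"]),round(x["score"],2),onz(T,x["centre"],0)[:2]) for x in a[:4]],"|",[(np.round(x["centre"]),round(x["score"],2),onz(S,x["centre"],0)[:2]) for x in b[:4]])
s=env.state();print(s,env.pinch_z)
E
```

```text
pics
top (array([ 343.8, -131.3, 1601.6]), array([ 0.1, -0. , -1. ])) 594.9641353326435
side (array([ 443. , -832.3,  874.6]), array([ 0.1,  0.6, -0.8])) 492.7876691430626
case [(array([241., 262.]), 0.64, array([526.1,  11.6]))] | [(array([208., 306.]), 0.95, array([511.3,  -0.5]))]
tray [(array([241., 131.]), 0.85, array([534.5, 365.7])), (array([261., 371.]), 0.33, array([ 463.2, -283.8]))] | []
tyre_lever [(array([330., 348.]), 0.84, array([ 280.7, -214. ])), (array([322., 427.]), 0.8, array([ 298. , -426.9])), (array([245., 494.]), 0.64, array([ 499.6, -615.8]))] | [(array([386., 220.]), 0.87, array([ 303. , -431.9])), (array([383., 343.]), 0.77, array([ 529.6, -455.5])), (array([293., 208.]), 0.76, array([ 277.7, -221.2]))]
clip_remover [(array([254., 338.]), 0.73, array([ 484.7, -194.5])), (array([262., 372.]), 0.68, array([ 460.5, -284.5])), (array([241., 129.]), 0.4, array([534.9, 370.6]))] | [(array([271., 306.]), 0.62, array([ 490. , -191.1]))]
valve_tool [(array([247., 403.]), 0.56, array([ 499.4, -369.5]))] | [(array([342., 323.]), 0.61, array([ 504.7, -367.8]))]
patch_t
[... 155 characters left out ...]
, -279.7]))]
jar [(array([178., 363.]), 0.98, array([ 692.2, -268.2]))] | [(array([283., 402.]), 0.68, array([ 691.7, -249.6]))]
spray_can [(array([179., 399.]), 0.81, array([ 686.5, -367.2]))] | [(array([330., 413.]), 0.73, array([ 686.2, -364.4]))]
wheel_socket [] | [(array([165., 238.]), 0.54, array([347.2, 180. ]))]
{'t': 1.0, 'joints': array([ 1.1,  0.5,  1.6,  0. ,  1.1, -0.1]), 'qvel': array([-0., -0.,  0.,  0.,  0.,  0.]), 'tau': array([  0. , -61.2, -25.8,   0.1,   0. ,  -0. ]), 'eef_pos': array([239.8, 577.2, 214.7]), 'tcp_rot': array([3.1, 0. , 2.7]), 'ft_force': array([ 0. , -0.7,  0.1]), 'moment': array([ 0.1,  0. , -0. ]), 'grip_force': 0.0, 'opening': 1.0037874845549868} -18.8
```

View pics/top0.png

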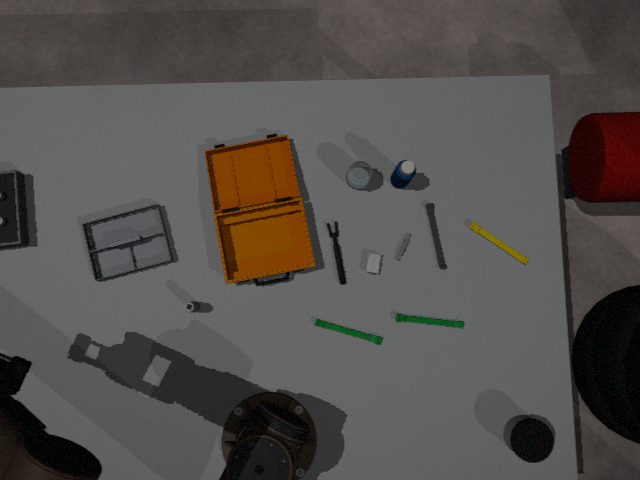

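View pics/side0.png

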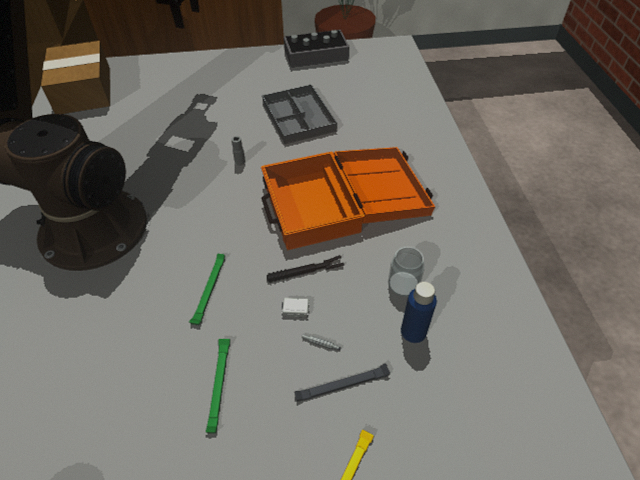

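Top view: the dark lever is at (236,436), with look-alikes green at (330,348) and (322,427), and yellow at (243,498). By the description the dark one is the right choice. The clip remover is at (252,338), valve tool (247,403), tin (262,373), tray (241,130) and case (242,265). Next come the close crops and the masks.

```bash
python3 - <<'E'
from h import *
np.set_printoptions(precision=1,suppress=True)
T=eyes.read_camera("top");S=eyes.read_camera("side")
save(T,"topA.png",(125,290,75,318),3.29);save(T,"topB.png",(190,290,315,465),5.3);save(S,"sideA.png",(75,255,225,445),3.3)
np.save("T.npy",T,allow_pickle=True);np.save("S.npy",S,allow_pickle=True)
near={"tyre_lever":((236,436),(383,343),5),"clip_remover":((252,338),(269,306),7),"valve_tool":((247,403),(342,323),6),"patch_tin":((262,373),(306,296),12)}
for n,(a,b,h) in near.items():
    c=[]
    for nm,p,g in(("T",T,a),("S",S,b)):
        L=[x for x in eyes.cut_out(n,p) if np.hypot(*(np.array(x["centre"])-g))<15]
        if not L: print(n,nm,"none");continue
        m=L[0]["mask"]; rr,cc=np.nonzero(m)
        P=np.array([onz(p,(r,q),h)[:2] for r,q in zip(rr,cc)],np.float32)
        R=cv2.minAreaRect(P); mu=P.mean(0); w,v=np.linalg.eigh(np.cov(P.T)); 
        print(n,nm,L[0]["score"],"rect",np.array(R[0]),np.array(R[1]),"mean",mu,"yaw",np.degrees(np.arctan2(v[1,1],v[0,1])))
        c.append(L[0]["centre"])
    if len(c)==2: print("   tri",*tri(T,c[0],S,c[1]))
E
```

```text
tyre_lever T 0.56 rect [ 526.7 -457.9] [180.7  20.2] mean [ 525.1 -457.8] yaw -170.51685657222666
tyre_lever S 0.7 rect [ 527.6 -456.9] [182.2  24. ] mean [ 526.3 -457.8] yaw -170.12330966207085
   tri [ 526.4 -454.3   -4.5] 5.519730917970972
clip_remover T 0.77 rect [ 484.8 -188.5] [166.  26.] mean [ 481.6 -190.8] yaw -171.56915613140472
clip_remover S 0.81 rect [ 483.7 -189.8] [167.2  27.8] mean [ 476.2 -192.3] yaw -171.09532337556703
   tri [ 476.6 -192.2    8.4] 2.8767455445770413
valve_tool T none
valve_tool S 0.49 rect [ 498.6 -369.5] [14.2 78.3] mean [ 499. -370.] yaw 152.0771181918912
patch_tin T 0.52 rect [ 457.1 -283.4] [39.7 56.6] mean [ 457.5 -283.9] yaw 171.8948627527909
patch_tin S 0.92 rect [ 454.8 -286.9] [47.8 57.5] mean [ 454.5 -287.6] yaw 169.90242665771362
   tri [ 458.4 -281.7   12.4] 5.686470891122939
```

View pics/topA.png

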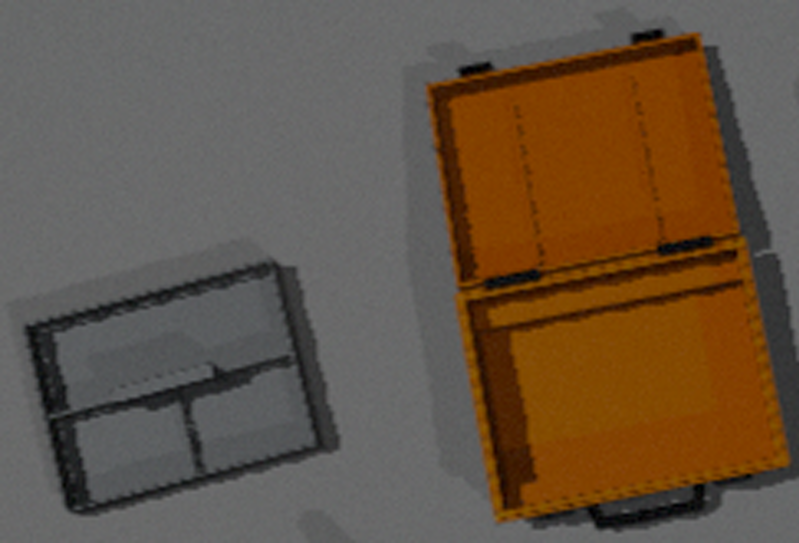

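View pics/topB.png

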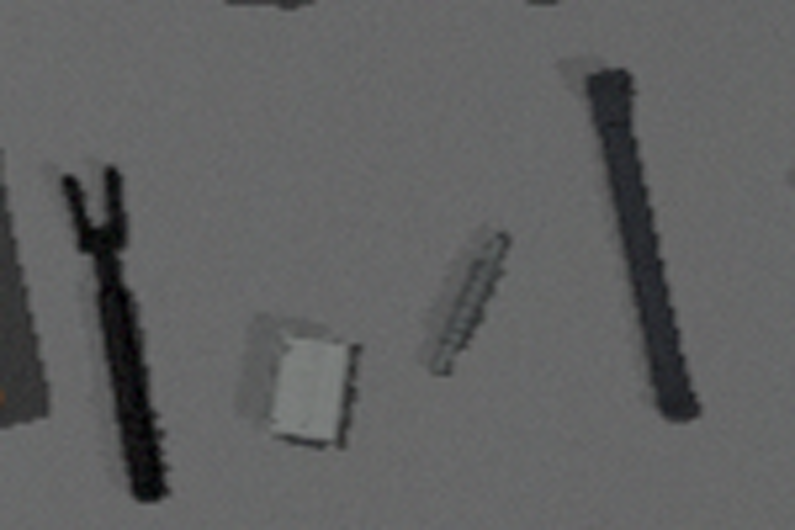

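View pics/sideA.png

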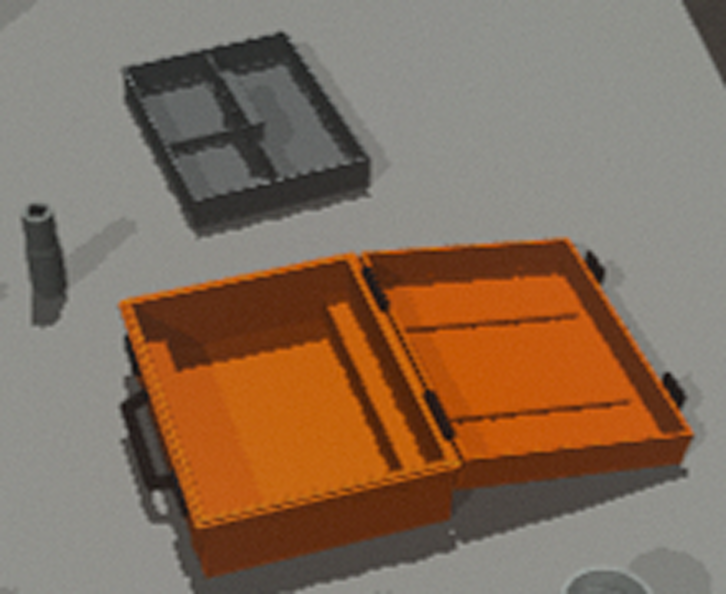

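The crops show the case rim corners, the tray (long compartment toward world +x, short ones toward the robot) and the dark steel lever, clip, tin and valve tool, all distinct from the green and yellow levers. I'll fit the case and tray poses from rim corners in both views.

```bash
cat > fit.py <<'E'
from h import *
from scipy.optimize import least_squares
np.set_printoptions(precision=2,suppress=True)
T=np.load("T.npy",allow_pickle=True).item();S=np.load("S.npy",allow_pickle=True).item()
def tp(l): return [np.array([y/3.29+125,x/3.29+75]) for x,y in l]
def sp(l): return [np.array([y/3.3+75,x/3.3+225]) for x,y in l]
sg=[(1,1),(1,-1),(-1,-1),(-1,1)]
def fit(n,hx,hy,a,b,g):
    def res(v,both=3):
        c,s=np.cos(v[2]),np.sin(v[2]);o=[]
        for k,(i,j) in enumerate(sg):
            X=[v[0]+c*i*hx-s*j*hy,v[1]+s*i*hx+c*j*hy,v[3]]
            if both&1:o+=list(proj(T,X)-a[k])
            if both&2:o+=list(proj(S,X)-b[k])
        return np.array(o)
    r=least_squares(res,g); print(n,r.x,np.degrees(r.x[2]),"rms px",np.sqrt((r.fun**2).mean()))
    for w in(1,2):
        q=least_squares(lambda v:res(list(v)+[g[3]],w),g[:3]);print("   view",w,q.x,np.degrees(q.x[2]),np.sqrt((q.fun**2).mean()))
fit("case",90,115,tp([(460,290),(747,240),(788,465),(498,520)]),sp([(353,255),(458,464),(198,525),(122,303)]),[515,0,.17,60])
fit("tray",79,104,tp([(27,327),(273,264),(320,447),(72,512)]),sp([(285,33),(370,160),(195,205),(123,68)]),[520,360,.2,30])
E
python3 fit.py; python3 -c "
from h import *
s=env.state();print(s['tcp_rot'],s['eef_pos'])"
```

```text
case [521.71  -1.58   0.16  60.27] 9.384410629040593 rms px 0.6562077343792831
   view 1 [520.94  -1.24   0.16] 8.96585272765012 0.6955497139769796
   view 2 [522.3   -1.78   0.17] 9.79073883557818 0.353638419134021
tray [527.86 366.29   0.24  27.11] 13.78284313999014 rms px 0.6184338151961115
   view 1 [526.11 365.11   0.24] 13.74226828843199 0.6653213649479948
   view 2 [529.26 363.21   0.24] 13.781927053444502 0.30409227844145503
[3.14153383e+00 7.55459912e-06 2.74782454e+00] [239.77805719 577.17952173 214.66221297]
```

```bash
cat > plan.py <<'E'
# python3 plan.py x,y[,yawdeg] ...  : legs from the present pose, in units per tool axis
import sys; from h import *
s=env.state();p=s["eef_pos"][:2].copy();w=s["tcp_rot"][2]
print("t %.2f pos %s yaw %.2f open %.3f grip %.1f F %s"%(s["t"],np.round(s["eef_pos"],1),np.degrees(w),s["opening"],s["grip_force"],np.round(s["ft_force"],1)))
for a in sys.argv[1:]:
    v=[float(q) for q in a.split(",")]
    if len(v)==3:
        d=(v[2]-np.degrees(w)+180)%360-180; print("  turn %.2f units (about tool z)"%(-d/5)); w=np.radians(v[2])
    e=np.array(v[:2])-p; tx=(np.cos(w)*e[0]+np.sin(w)*e[1])/60; ty=(np.sin(w)*e[0]-np.cos(w)*e[1])/60
    n=int(np.ceil(np.hypot(tx,ty)/1.0)); print("  to",v[:2],"total tx %.2f ty %.2f; %d rows of %.3f %.3f"%(tx,ty,n,tx/n if n else 0,ty/n if n else 0)); p=np.array(v[:2])
E
python3 plan.py 540,300 540,-200 527,-457.5 527,-457.5,9.9
```

```text
t 1.50 pos [239.8 577.2 214.7] yaw 157.44 open 1.002 grip 0.0 F [ 0.1 -0.4 -1.1]
  to [540.0, 300.0] total tx -6.39 ty -2.35; 7 rows of -0.913 -0.335
  to [540.0, -200.0] total tx -3.20 ty -7.70; 9 rows of -0.355 -0.855
  to [527.0, -457.5] total tx -1.45 ty -4.05; 5 rows of -0.289 -0.809
  turn 29.51 units (about tool z)
  to [527.0, -457.5] total tx 0.00 ty 0.00; 0 rows of 0.000 0.000
```

```bash
python3 -m inch '[[[-0.9,-0.33,0],0,-1],[[-0.9,-0.33,0],0,-1],[[-0.9,-0.33,0],0,-1],[[-0.9,-0.33,0],0,-1],[[-0.9,-0.33,0],0,-1],[[-0.9,-0.33,0],0,-1],[[-0.9,-0.33,0],0,-1],[[-0.36,-0.86,0],0,-1],[[-0.36,-0.86,0],0,-1],[[-0.36,-0.86,0],0,-1]]'
python3 -m inch '[[[-0.36,-0.86,0],0,-1],[[-0.36,-0.86,0],0,-1],[[-0.36,-0.86,0],0,-1],[[-0.36,-0.86,0],0,-1],[[-0.36,-0.86,0],0,-1],[[-0.36,-0.86,0],0,-1],[[-0.29,-0.8,0],0,-1],[[-0.29,-0.8,0],0,-1],[[-0.29,-0.8,0],0,-1],[[-0.29,-0.8,0],0,-1]]'
python3 -m inch '[[[-0.29,-0.8,0],0,-1],[[0,0,0],1,-1],[[0,0,0],1,-1],[[0,0,0],1,-1],[[0,0,0],1,-1],[[0,0,0],1,-1],[[0,0,0],1,-1],[[0,0,0],1,-1],[[0,0,0],1,-1],[[0,0,0],1,-1]]'
python3 -m inch '[[[0,0,0],1,-1],[[0,0,0.2],1,-1],[[0,0,0.2],1,-1],[[0,0,0.2],1,-1],[[0,0,0.2],1,-1],[[0,0,0.2],1,-1],[[0,0,0.2],1,-1],[[0,0,0.2],1,-1],[[0,0,0.2],1,-1],[[0,0,0.2],1,-1]]'
python3 -m inch '[[[0,0,0],1,-1],[[0,0,0],1,-1],[[0,0,0],1,-1],[[0,0,0],1,-1],[[0,0,0],1,-1],[[0,0,0],1,-1],[[0,0,0],1,-1],[[0,0,0],1,-1],[[0,0,0],1,-1],[[0,0,0],1,-1]]'
python3 plan.py 527,-457.5,9.9
```

```text
t: 2.75
eef_pos: [536.0, 134.6, 214.7]
tcp_rot: [3.141, 0.0, 2.748]
ft_force: [0.9, -0.4, 0.2]
opening: 1.001
grip_force: 0.0
t: 4.0
eef_pos: [527.3, -405.0, 214.6]
tcp_rot: [3.141, 0.0, 2.748]
ft_force: [0.1, 0.5, 0.1]
opening: 1.0
grip_force: 0.0
t: 5.25
eef_pos: [525.3, -454.3, 214.5]
tcp_rot: [3.142, -0.0, 1.959]
ft_force: [-0.1, 0.2, -0.8]
opening: 1.001
grip_force: 0.0
t: 6.5
eef_pos: [525.3, -454.3, 106.1]
tcp_rot: [-3.141, -0.0, 1.087]
ft_force: [0.3, 0.2, -0.1]
opening: 1.0
grip_force: 0.0
t: 7.75
eef_pos: [525.3, -454.3, 106.5]
tcp_rot: [-3.141, -0.0, 0.214]
ft_force: [0.7, 0.2, 0.1]
opening: 0.999
grip_force: 0.0
t 7.75 pos [ 525.3 -454.3  106.5] yaw 12.27 open 0.999 grip 0.0 F [0.7 0.2 0.1]
  turn 0.47 units (about tool z)
  to [527.0, -457.5] total tx 0.02 ty 0.06; 1 rows of 0.019 0.057
```

```bash
python3 -m inch '[[[0.02,0.06,0.4],0.47,-1],[[0,0,0.5],0,-1],[[0,0,0.5],0,-1],[[0,0,0.2],0,-1],[[0,0,0.13],0,-1],[[0,0,0],0,1],[[0,0,0],0,1],[[0,0,0],0,1],[[0,0,0],0,1],[[0,0,0],0,1]]'
python3 plan.py 521.7,-1.5,99.4
```

```text
t: 9.0
eef_pos: [527.3, -457.6, 3.0]
tcp_rot: [3.141, -0.0, 0.176]
ft_force: [0.5, -0.0, -0.3]
opening: 0.532
grip_force: 0.0
t 9.00 pos [ 527.3 -457.6    3. ] yaw 10.09 open 0.532 grip 0.0 F [ 0.5 -0.  -0.3]
  turn -17.86 units (about tool z)
  to [521.7, -1.5] total tx 7.51 ty 1.15; 8 rows of 0.939 0.144
```

```bash
python3 -m inch '[[[0,0,0],0,1],[[0,0,0],0,1],[[0,0,0],0,1],[[0,0,0],0,1],[[0,0,0],0,1],[[0,0,0],0,1],[[0,0,-0.1],0,1],[[0,0,-0.4],0,1],[[0,0,-0.7],0,1],[[0,0,-0.8],0,1]]'
```

```text
t: 10.25
eef_pos: [526.8, -457.2, 123.5]
tcp_rot: [-3.14, 0.001, 0.176]
ft_force: [0.3, -0.3, -2.4]
opening: 0.166
grip_force: 30.0
```

```bash
python3 -m inch '[[[0,0,0],-1,1],[[0,0,0],-1,1],[[0,0,0],-1,1],[[0,0,0],-1,1],[[0,0,0],-1,1],[[0,0,0],-1,1],[[0,0,0],-1,1],[[0,0,0],-1,1],[[0,0,0],-1,1],[[0,0,0],-1,1]]'
python3 -m inch '[[[0,0,0],-1,1],[[0,0,0],-1,1],[[0,0,0],-1,1],[[0,0,0],-1,1],[[0,0,0],-1,1],[[0,0,0],-1,1],[[0,0,0],-1,1],[[0,0,0],-0.86,1],[[0.94,0.14,0],0,1],[[0.94,0.14,0],0,1]]'
python3 -m inch '[[[0.94,0.14,0],0,1],[[0.94,0.14,0],0,1],[[0.94,0.14,0],0,1],[[0.94,0.14,0],0,1],[[0.94,0.14,0],0,1],[[0.94,0.14,0],0,1],[[0,0,0],0,1],[[0,0,0],0,1],[[0,0,0],0,1],[[0,0,0],0,1]]'
python3 plan.py 521.7,-1.5,99.4; python3 - <<'E'
from h import *
save(eyes.read_camera("side"),"s1.png",(130,280,200,440),3)
E
```

```text
t: 11.5
eef_pos: [527.1, -457.4, 122.9]
tcp_rot: [-3.141, -0.0, 1.052]
ft_force: [-0.6, 0.2, -2.6]
opening: 0.162
grip_force: 30.0
t: 12.75
eef_pos: [524.8, -342.3, 122.6]
tcp_rot: [-3.141, -0.001, 1.733]
ft_force: [0.7, 0.4, -2.6]
opening: 0.164
grip_force: 30.0
t: 14.0
eef_pos: [520.0, -2.5, 122.8]
tcp_rot: [3.142, -0.0, 1.733]
ft_force: [-0.1, 0.3, -3.8]
opening: 0.164
grip_force: 30.0
t 14.00 pos [520.   -2.5 122.8] yaw 99.29 open 0.164 grip 30.0 F [-0.1  0.3 -3.8]
  turn -0.02 units (about tool z)
  to [521.7, -1.5] total tx 0.01 ty 0.03; 1 rows of 0.011 0.031
```

View pics/s1.png

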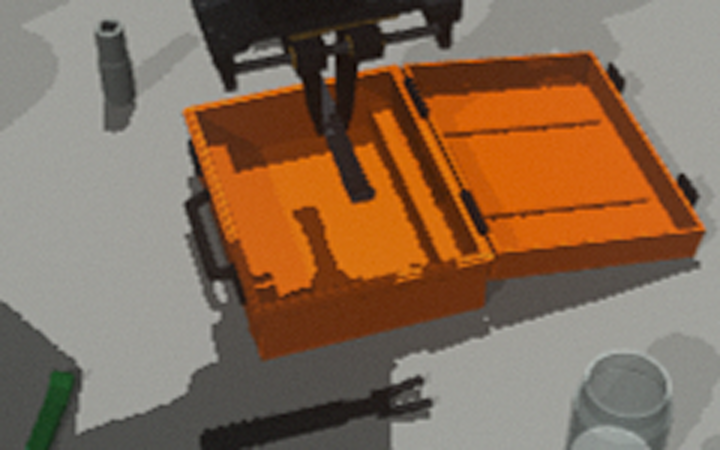

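The lever hangs aligned with the case, its shown end at crop (360,195). Lowering it into the bottom.

```bash
python3 -m inch '[[[0.01,0.03,0.3],0,1],[[0,0,0.5],0,1],[[0,0,0.5],0,1],[[0,0,0.4],0,1],[[0,0,0.15],0,1],[[0,0,0.06],0,1],[[0,0,0],0,1],[[0,0,0],0,0.2],[[0,0,0],0,0.2],[[0,0,0],0,0.2]]'
python3 -m inch '[[[0,0,0],0,0.2],[[0,0,0],0,0.2],[[0,0,-0.3],0,0.2],[[0,0,-0.6],0,0.2],[[0,0,-1],0,0.2],[[0,0,-1],0,-1],[[0,0,0],0,-1],[[0,0,0],0,-1],[[0,0,0],0,-1],[[0,0,0],0,-1]]'
python3 plan.py 527.7,364.5,103.8
```

```text
t: 15.3
eef_pos: [521.8, -0.5, 8.6]
tcp_rot: [3.141, 0.0, 1.735]
ft_force: [-1.1, 0.4, 0.5]
opening: 0.382
grip_force: 0.0
t: 16.55
eef_pos: [521.3, -0.5, 181.1]
tcp_rot: [-3.14, -0.001, 1.735]
ft_force: [-0.1, 0.8, -0.3]
opening: 0.872
grip_force: 0.0
t 16.55 pos [ 5.213e+02 -5.000e-01  1.811e+02] yaw 99.38 open 0.872 grip 0.0 F [-0.1  0.8 -0.3]
  turn -0.88 units (about tool z)
  to [527.7, 364.5] total tx 5.88 ty 1.56; 7 rows of 0.840 0.222
```

```bash
python3 -m inch '[[[0,0,0],-0.88,-1],[[0.84,0.22,0],0,-1],[[0.84,0.22,0],0,-1],[[0.84,0.22,0],0,-1],[[0.84,0.22,0],0,-1],[[0.84,0.22,0],0,-1],[[0.84,0.22,0],0,-1],[[0.84,0.22,0],0,-1],[[0,0,0.5],0,-1],[[0,0,0.6],0,-1]]'
python3 -m inch '[[[0,0,0.4],0,-1],[[0,0,0],0,-1],[[0,0,0],0,-1],[[0,0,0],0,-1],[[0,0,0],0,-1],[[0,0,0],0,-1],[[0,0,0],0,-1],[[0,0,0],0,-1],[[0,0,0],0,-1],[[0,0,0],0,-1]]'
python3 plan.py 527.7,364.5,103.8;  python3 - <<'E'
from h import *
p=eyes.read_camera("side");a=p["pixels"][60:250,225:425]
T=eyes.read_camera("top")
save(p,"s2.png",(60,250,225,445),3); save(T,"t2.png",(125,290,75,318),3.29)
for n,q in(("T",T),("S",p)):
  for x in eyes.cut_out("tyre_lever",q):
    rr,cc=np.nonzero(x["mask"]);P=np.array([onz(q,(r,c),9)[:2] for r,c in zip(rr,cc)],np.float32);print(n,x["score"],cv2.minAreaRect(P))
E
```

```text
t: 17.8
eef_pos: [526.9, 364.9, 114.8]
tcp_rot: [-3.142, 0.0, 1.813]
ft_force: [0.1, 0.4, -0.4]
opening: 0.996
grip_force: 0.0
t: 19.05
eef_pos: [527.3, 364.1, 92.2]
tcp_rot: [3.142, -0.0, 1.811]
ft_force: [0.8, -0.5, -0.4]
opening: 1.0
grip_force: 0.0
t 19.05 pos [527.3 364.1  92.2] yaw 103.79 open 1.000 grip 0.0 F [ 0.8 -0.5 -0.4]
  turn -0.00 units (about tool z)
  to [527.7, 364.5] total tx 0.00 ty 0.01; 1 rows of 0.005 0.009
T 0.88 ((502.09954833984375, -623.600341796875), (175.79595947265625, 19.947525024414062), 53.527957916259766)
T 0.85 ((523.54833984375, -1.1798095703125), (17.85359001159668, 175.99253845214844), 8.293587684631348)
T 0.85 ((300.0404052734375, -429.920166015625), (176.48312377929688, 18.636449813842773), 82.5362319946289)
T 0.77 ((277.4818115234375, -211.68124389648438), (181.3963623046875, 22.311145782470703), 73.1591796875)
S 0.93 ((530.0341796875, -586.9798583984375), (89.2559585571289, 22.992361068725586), 53.379615783691406)
S 0.87 ((279.13494873046875, -212.45709228515625), (179.65724182128906, 19.917390823364258), 71.9989013671875)
S 0.71 ((519.1553955078125, 15.510169982910156), (24.80122184753418, 158.93728637695312), 8.804168701171875)
S 0.65 ((300.677001953125, -428.08367919921875), (180.7762451171875, 24.21416664123535), 83.32831573486328)
```

View pics/s2.png

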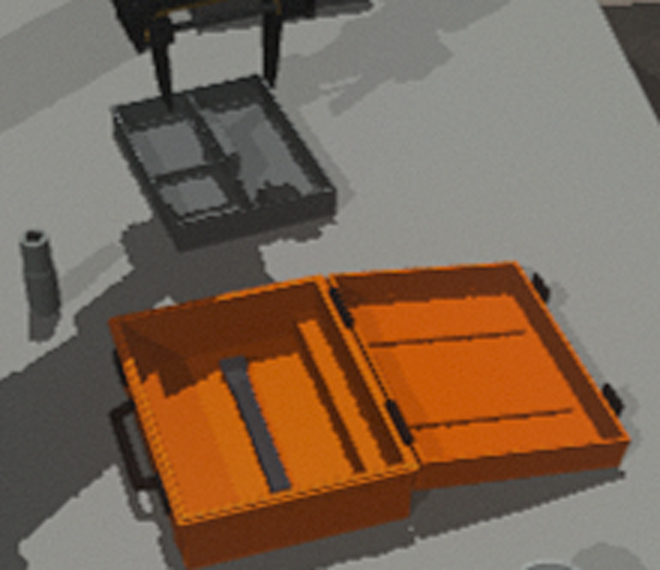

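View pics/t2.png

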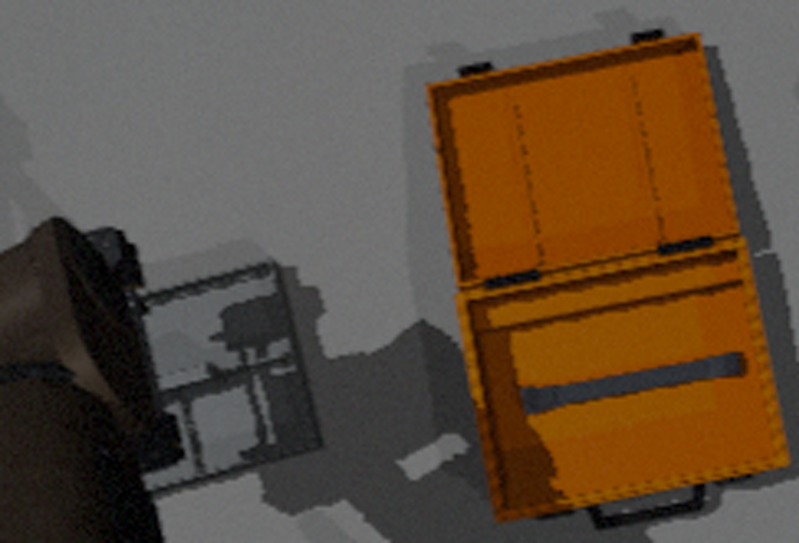

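The lever lies flat in the well (side crop (255,425), top (523,-1)). I'll check where the fingers project before descending on the tray bar.

```bash
python3 - <<'E'
from h import *
S=np.load("S.npy",allow_pickle=True).item()
f=lambda X:((proj(S,X)-[60,225])*3)[::-1].round()
print("tcp",f([527.3,364.1,92.2]),"bar mid",f([527.3,364.1,44]),"floor mid",f([527.3,364.1,0]))
c=np.radians(103.8);u=np.array([np.cos(c),np.sin(c)])
for s in(-104,-41,41,104): print(s,f([527.3+u[0]*s,364.1+u[1]*s,30 if abs(s)>50 else 44]))
E
```

```text
tcp [216.  91.] bar mid [218. 135.] floor mid [220. 173.]
-104 [256. 210.]
-41 [232. 159.]
41 [204. 112.]
104 [184.  90.]
```

```bash
python3 -m inch '[[[0,0,0.5],0,-1],[[0,0,0.5],0,-1],[[0,0,0.2],0,-1],[[0,0,0],0,1],[[0,0,0],0,1],[[0,0,0],0,1],[[0,0,0],0,1],[[0,0,0],0,1],[[0,0,0],0,1],[[0,0,0],0,1]]'
python3 -m inch '[[[0,0,0],0,1],[[0,0,0],0,1],[[0,0,0],0,1],[[0,0,0],0,1],[[0,0,0],0,1],[[0,0,-0.1],0,1],[[0,0,-0.4],0,1],[[0,0,-0.7],0,1],[[0,0,-0.8],0,1],[[0,0,-0.2],0,1]]'
python3 plan.py 521.7,-1.5,99.4;  python3 - <<'E'
from h import *
S=eyes.read_camera("side");save(S,"s3.png",(30,200,225,445),3.3)
E
```

```text
t: 20.5
eef_pos: [527.3, 364.1, 20.3]
tcp_rot: [3.142, -0.0, 1.811]
ft_force: [-0.5, -0.2, -0.3]
opening: 0.319
grip_force: 0.0
t: 21.75
eef_pos: [528.0, 364.6, 155.5]
tcp_rot: [3.137, -0.001, 1.812]
ft_force: [0.5, -0.2, -2.9]
opening: 0.125
grip_force: 30.0
t 21.75 pos [528.  364.6 155.5] yaw 103.79 open 0.125 grip 30.0 F [ 0.5 -0.2 -2.9]
  turn 0.88 units (about tool z)
  to [521.7, -1.5] total tx -6.00 ty -1.10; 7 rows of -0.857 -0.157
```

View pics/s3.png

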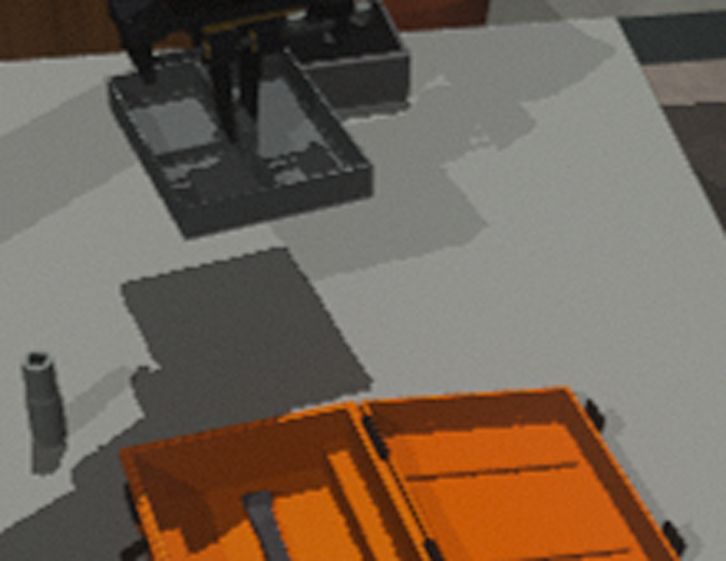

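```bash
python3 - <<'E'
from h import *
S=np.load("S.npy",allow_pickle=True).item()
c=np.radians(103.8);u=np.array([np.cos(c),np.sin(c)]);v=np.array([np.sin(c),-np.cos(c)])
for n,(x,y),z in(("+-",(372,170),165.2),("--",(186,213),165.2),("-+",(110,80),165.2),("+- b",(372,195),135.2),("-- b",(186,238),135.2)):
    P=onz(S,(y/3.3+30,x/3.3+225),z)[:2]-[528,364.6];print(n,"along y(tray)",P@u,"along x",P@v)
E
```

```text
+- along y(tray) -107.90357085692187 along x 76.0695157017001
-- along y(tray) -109.61739820754558 along x -77.35744494011925
-+ along y(tray) 98.44823025322789 along x -76.10862844824686
+- b along y(tray) -97.29649694635592 along x 81.17657447194115
-- b along y(tray) -98.1467167070972 along x -75.62371684324785
```

```bash
python3 -m inch '[[[-0.4,0.06,0],0.88,1],[[-0.8,-0.15,0],0,1],[[-0.8,-0.15,0],0,1],[[-0.8,-0.15,0],0,1],[[-0.8,-0.15,0],0,1],[[-0.8,-0.15,0],0,1],[[-0.8,-0.15,0],0,1],[[-0.6,-0.15,0.1],0,1],[[-0.2,-0.1,0.4],0,1],[[0,0,0.42],0,1]]'
python3 plan.py 521.7,-1.5,99.4;  python3 - <<'E'
from h import *
S=eyes.read_camera("side");save(S,"s4.png",(110,270,210,390),4.4)
T=eyes.read_camera("top");save(T,"t4.png",(185,295,210,330),5.3)
E
```

```text
t: 23.05
eef_pos: [522.3, -2.2, 95.3]
tcp_rot: [-3.14, -0.001, 1.733]
ft_force: [0.7, 0.3, -1.8]
opening: 0.127
grip_force: 30.0
t 23.05 pos [522.3  -2.2  95.3] yaw 99.28 open 0.127 grip 30.0 F [ 0.7  0.3 -1.8]
  turn -0.02 units (about tool z)
  to [521.7, -1.5] total tx 0.01 ty -0.01; 1 rows of 0.013 -0.008
```

View pics/s4.png

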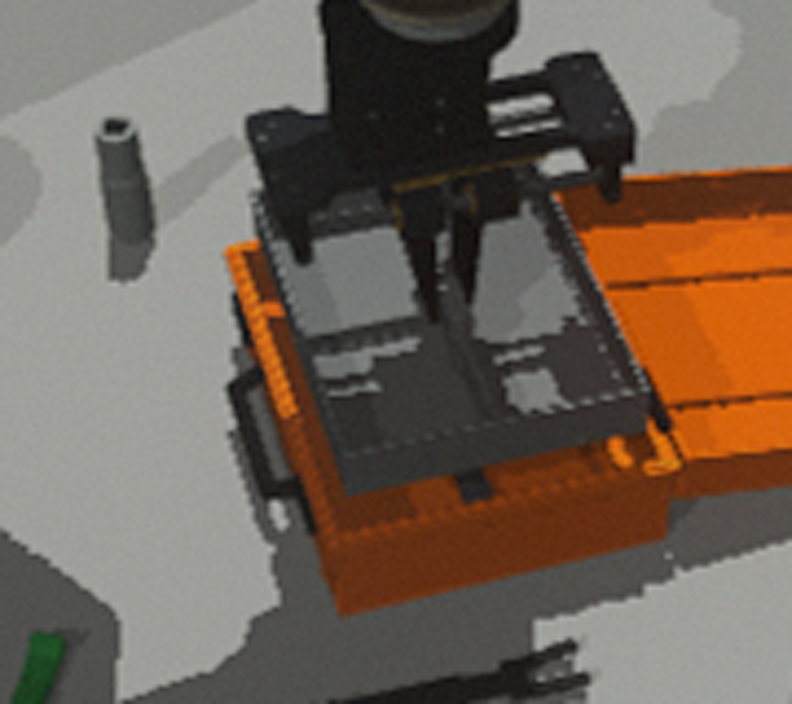

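View pics/t4.png

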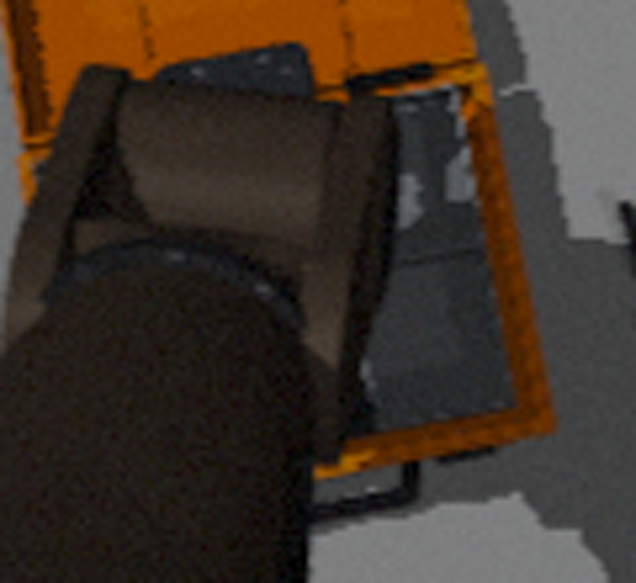

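```bash
python3 - <<'E'
from h import *
S=np.load("S.npy",allow_pickle=True).item();T=np.load("T.npy",allow_pickle=True).item()
c=np.radians(9.4);ex=np.array([np.cos(c),np.sin(c)]);ey=np.array([-np.sin(c),np.cos(c)])
s=lambda x,y:(y/4.4+110,x/4.4+210)
t=lambda x,y:(y/5.3+185,x/5.3+210)
def o(n,p,rc,z):
    P=onz(p,rc,z)[:2]-[521.7,-1.5];print(n,P@ex,P@ey)
o("S --",S,s(343,457),105);o("S +-",S,s(648,393),105);o("S -+",S,s(255,205),105);o("S --b",S,s(348,493),75);o("S +-b",S,s(648,430),75)
o("T +-",T,t(455,88),105);o("T --",T,t(515,408),105);o("T case --",T,t(553,430),60);o("T case +-",T,t(485,70),60);o("S case --",S,s(335,540),60)
a=tri(S,s(343,457),T,t(515,408));b=tri(S,s(648,393),T,t(455,88))
for q in(a,b): d=q[0][:2]-[521.7,-1.5];print(d@ex,d@ey,q[0][2],q[1])
E
```

```text
S -- -76.8208387781704 -100.51173598202917
S +- 78.91293241540679 -102.68876243039068
S -+ -76.53736647456071 93.85161520240493
S --b -75.13384009369597 -97.35277669827097
S +-b 81.50078059063924 -100.09522217197751
T +- 75.29926172024076 -98.64646039556342
T -- -81.71761491243778 -98.33226272080205
T case -- -92.35106757964455 -114.58174425285702
T case +- 89.58286701931243 -114.91300258139526
S case -- -86.49309043143762 -112.56780493642523
-79.02890477307 -98.60778418438873 103.03283724009384 5.090239888933605
78.13941799868783 -99.09533367373629 101.18628244564911 4.319354500341472
```

The tray sits about 4 mm toward +y of the case and is centred in x. I'll shift it −4 mm and lower.

```bash
python3 -m inch '[[[-0.067,0,0],0,1],[[0,0,0],0,1],[[0,0,0.2],0,1],[[0,0,0.2],0,1],[[0,0,0.15],0,1],[[0,0,0.1],0,1],[[0,0,0.06],0,1],[[0,0,0],0,1],[[0,0,0],0,1],[[0,0,0],0,1]]'
```

```text
t: 24.4
eef_pos: [524.0, -5.1, 54.7]
tcp_rot: [3.141, 0.0, 1.735]
ft_force: [0.1, 0.6, -2.5]
opening: 0.127
grip_force: 30.0
```

```bash
python3 -m inch '[[[0,0,0.03],0,1],[[0,0,0.03],0,1],[[0,0,0.03],0,1],[[0,0,0.01],0,1],[[0,0,0],0,1],[[0,0,0],0,1],[[0,0,0],0,1],[[0,0,0],0,1],[[0,0,0],0,1],[[0,0,0],0,1]]'
python3 plan.py
```

```text
t: 25.65
eef_pos: [523.8, -5.0, 48.4]
tcp_rot: [3.142, -0.0, 1.735]
ft_force: [0.3, 0.4, -1.9]
opening: 0.127
grip_force: 30.0
t 25.65 pos [523.8  -5.   48.4] yaw 99.39 open 0.127 grip 30.0 F [ 0.3  0.4 -1.9]
```

```bash
python3 -m inch '[[[0,0,0.015],0,1],[[0,0,0.015],0,1],[[0,0,0],0,1],[[0,0,0],0,1],[[0,0,0],0,0.4],[[0,0,0],0,0.4],[[0,0,0],0,-0.2],[[0,0,0],0,-0.5],[[0,0,0],0,-0.5],[[0,0,0],0,-0.5]]'
python3 -m inch '[[[0,0,-0.3],0,-0.5],[[0,0,-0.6],0,-0.5],[[0,0,-0.9],0,-0.5],[[0,0,-0.7],0,-1],[[-0.9,0,0],0,-1],[[-0.9,0,0],0,-1],[[-0.9,0,0],0,-1],[[-0.9,0,0],0,-1],[[0,0,0],0,-1],[[0,0,0],0,-1]]'
python3 plan.py 479,-190.5,8.5;  python3 - <<'E'
from h import *
S=eyes.read_camera("side");save(S,"s5.png",(110,270,210,390),4.4)
T=eyes.read_camera("top");save(T,"t5.png",(185,295,210,330),5.3)
np.save("S5.npy",S,allow_pickle=True);np.save("T5.npy",T,allow_pickle=True)
E
python3 - <<'E'
import cv2,numpy as np
a=cv2.imread("pics/s5.png");b=cv2.imread("pics/t5.png")
a=cv2.resize(a,(430,382));b=cv2.resize(b,(370,339));c=np.zeros((382,800,3),np.uint8);c[:,:430]=a;c[:339,430:]=b;cv2.imwrite("pics/c5.png",c)
E
```

```text
t: 26.9
eef_pos: [523.9, -5.0, 46.6]
tcp_rot: [-3.142, -0.0, 1.735]
ft_force: [-1.1, -0.4, -0.4]
opening: 0.666
grip_force: 0.0
t: 28.15
eef_pos: [558.7, -217.8, 196.3]
tcp_rot: [-3.141, -0.001, 1.734]
ft_force: [0.3, 0.6, 0.7]
opening: 1.0
grip_force: 0.0
t 28.15 pos [ 558.7 -217.8  196.3] yaw 99.36 open 1.000 grip 0.0 F [0.3 0.6 0.7]
  turn 18.17 units (about tool z)
  to [479.0, -190.5] total tx -1.25 ty -0.65; 2 rows of -0.623 -0.323
```

View pics/c5.png

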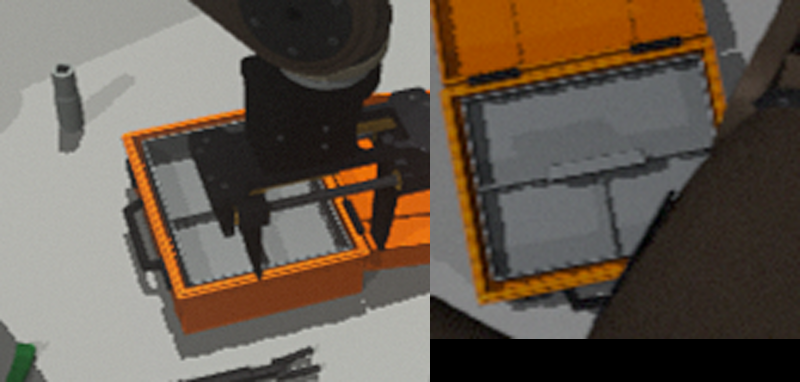

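The tray is seated inside the case, its rim just below the case rim (side crop (240,210), top crop (590,170)). Next is the clip remover, with part-closed fingers because of the nearby case wall.

```bash
python3 -m inch '[[[0,0,0],1,-0.3],[[0,0,0],1,-0.3],[[0,0,0],1,-0.3],[[0,0,0],1,-0.3],[[0,0,0],1,-0.3],[[0,0,0],1,-0.3],[[0,0,0],1,-0.3],[[0,0,0],1,-0.3],[[0,0,0],1,-0.3],[[0,0,0],1,-0.3]]'
python3 -m inch '[[[0,0,0],1,-0.3],[[0,0,0],1,-0.3],[[0,0,0],1,-0.3],[[0,0,0],1,-0.3],[[0,0,0],1,-0.3],[[0,0,0],1,-0.3],[[0,0,0],1,-0.3],[[0,0,0],1,-0.3],[[0,0,0],0.17,-0.3],[[-0.7,-0.3,0.5],0,-0.3]]'
python3 plan.py 472.5,-191,8.5
```

```text
t: 29.5
eef_pos: [559.1, -216.8, 196.9]
tcp_rot: [3.142, -0.0, 0.861]
ft_force: [0.1, -0.6, -0.2]
opening: 0.652
grip_force: 0.0
t: 30.75
eef_pos: [516.7, -206.7, 167.5]
tcp_rot: [3.139, -0.004, 0.152]
ft_force: [-0.0, -0.9, -1.1]
opening: 0.653
grip_force: 0.0
t 30.75 pos [ 516.7 -206.7  167.5] yaw 8.71 open 0.653 grip 0.0 F [-0.  -0.9 -1.1]
  turn 0.04 units (about tool z)
  to [472.5, -191.0] total tx -0.69 ty -0.37; 1 rows of -0.690 -0.367
```

```bash
python3 -m inch '[[[-0.69,-0.37,0.3],0,-0.3],[[0,0,0.6],0,-0.3],[[0,0,0.6],0,-0.3],[[0,0,0],0,-0.3],[[0,0,0],0,-0.3],[[0,0,0],0,-0.3],[[0,0,0],0,-0.3],[[0,0,0],0,-0.3],[[0,0,0],0,-0.3],[[0,0,0],0,-0.3]]'
python3 plan.py 472.5,-191,8.5; python3 - <<'E'
from h import *
for n in("top","side"):
  p=eyes.read_camera(n)
  for x in eyes.cut_out("clip_remover",p)[:2]:
    rr,cc=np.nonzero(x["mask"]);P=np.array([onz(p,(r,c),7)[:2] for r,c in zip(rr,cc)],np.float32);print(n,x["score"],cv2.minAreaRect(P))
E
```

```text
t: 32.0
eef_pos: [470.7, -190.8, 76.6]
tcp_rot: [-3.142, -0.0, 0.149]
ft_force: [0.6, 0.1, -0.1]
opening: 0.647
grip_force: 0.0
t 32.00 pos [ 470.7 -190.8   76.6] yaw 8.54 open 0.647 grip 0.0 F [ 0.6  0.1 -0.1]
  turn 0.01 units (about tool z)
  to [472.5, -191.0] total tx 0.03 ty 0.01; 1 rows of 0.030 0.008
top 0.6 ((499.315185546875, -368.47674560546875), (14.37925910949707, 65.7060546875), 61.3870964050293)
side 0.7 ((482.8902587890625, -190.82981872558594), (164.1232452392578, 22.544919967651367), 9.504864692687988)
```

Down to z≈3, grip and lift (76.6→3 is 1.22 units).

```bash
python3 -m inch '[[[0.03,0,0.5],0,-0.3],[[0,0,0.5],0,-0.3],[[0,0,0.22],0,-0.3],[[0,0,0],0,1],[[0,0,0],0,1],[[0,0,0],0,1],[[0,0,0],0,1],[[0,0,0],0,1],[[0,0,0],0,1],[[0,0,0],0,1]]'
python3 -m inch '[[[0,0,0],0,1],[[0,0,0],0,1],[[0,0,-0.1],0,1],[[0,0,-0.4],0,1],[[0,0,-0.7],0,1],[[0,0,-0.8],0,1],[[0,0,-0.2],0,1],[[0,0,0],0,1],[[0,0,0],0,1],[[0,0,0],0,1]]'
python3 plan.py 562.3,-8,99.4; python3 - <<'E'
from h import *
p=eyes.read_camera("side");z=env.state()["eef_pos"][2]
for x in eyes.cut_out("clip_remover",p)[:3]:
    rr,cc=np.nonzero(x["mask"]);P=np.array([onz(p,(r,c),z+4)[:2] for r,c in zip(rr,cc)],np.float32);print(x["score"],cv2.minAreaRect(P))
E
```

```text
t: 33.45
eef_pos: [472.6, -190.6, 3.7]
tcp_rot: [3.141, -0.0, 0.149]
ft_force: [-1.0, 0.1, 5.4]
opening: 0.165
grip_force: 30.0
t: 34.7
eef_pos: [472.0, -190.3, 134.2]
tcp_rot: [-3.14, 0.002, 0.149]
ft_force: [-1.4, 0.4, -0.7]
opening: 0.167
grip_force: 30.0
t 34.70 pos [ 472.  -190.3  134.2] yaw 8.54 open 0.167 grip 30.0 F [-1.4  0.4 -0.7]
  turn -18.17 units (about tool z)
  to [562.3, -8.0] total tx 2.75 ty 1.98; 4 rows of 0.688 0.495
0.66 ((582.9519653320312, -88.62156677246094), (349.8956604003906, 253.76358032226562), 10.480245590209961)
0.57 ((484.2527160644531, -190.88836669921875), (167.28973388671875, 26.8809814453125), 9.940725326538086)
```

```bash
python3 -m inch '[[[0,0,0],-1,1],[[0,0,0],-1,1],[[0,0,0],-1,1],[[0,0,0],-1,1],[[0,0,0],-1,1],[[0,0,0],-1,1],[[0,0,0],-1,1],[[0,0,0],-1,1],[[0,0,0],-1,1],[[0,0,0],-1,1]]'
python3 -m inch '[[[0,0,0],-1,1],[[0,0,0],-1,1],[[0,0,0],-1,1],[[0,0,0],-1,1],[[0,0,0],-1,1],[[0,0,0],-1,1],[[0,0,0],-1,1],[[0,0,0],-1,1],[[0,0,0],-0.17,1],[[0.69,0.5,0],0,1]]'
python3 -m inch '[[[0.69,0.5,0],0,1],[[0.69,0.5,0],0,1],[[0.68,0.48,0],0,1],[[0,0,0.2],0,1],[[0,0,0.3],0,1],[[0,0,0],0,1],[[0,0,0],0,1],[[0,0,0],0,1],[[0,0,0],0,1],[[0,0,0],0,1]]'
python3 plan.py 562.3,-8,99.4; python3 - <<'E'
from h import *
p=eyes.read_camera("side");save(p,"s6.png",(100,270,210,400),4)
E
```

```text
t: 36.05
eef_pos: [472.3, -190.5, 135.0]
tcp_rot: [-3.141, -0.0, 1.025]
ft_force: [-0.1, 0.0, -0.3]
opening: 0.164
grip_force: 30.0
t: 37.3
eef_pos: [495.2, -146.2, 135.2]
tcp_rot: [-3.141, 0.0, 1.729]
ft_force: [1.1, 0.9, 0.2]
opening: 0.169
grip_force: 30.0
t: 38.55
eef_pos: [562.8, -8.4, 105.7]
tcp_rot: [3.141, 0.0, 1.735]
ft_force: [-0.7, 0.3, -1.0]
opening: 0.168
grip_force: 30.0
t 38.55 pos [562.8  -8.4 105.7] yaw 99.38 open 0.168 grip 30.0 F [-0.7  0.3 -1. ]
  turn -0.00 units (about tool z)
  to [562.3, -8.0] total tx 0.01 ty -0.01; 1 rows of 0.009 -0.007
```

View pics/s6.png

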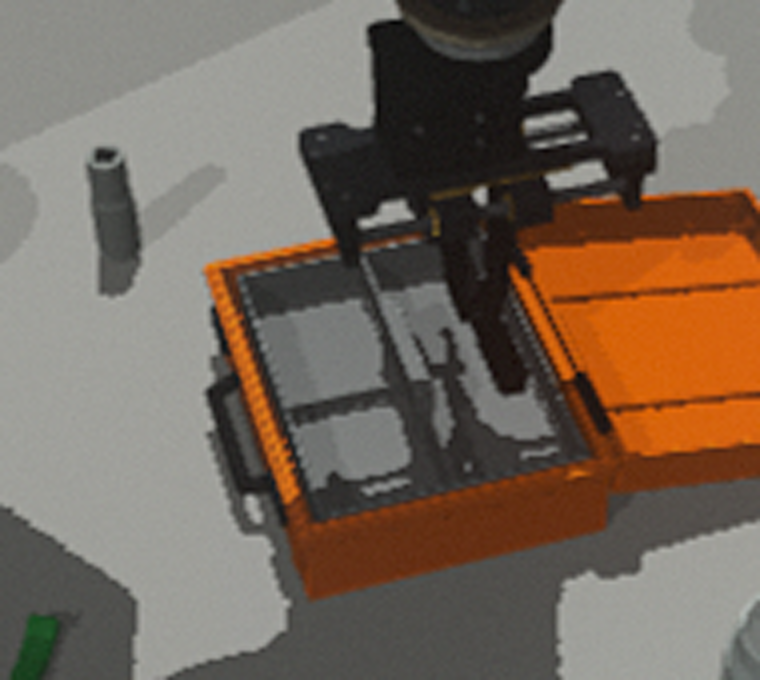

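The clip hangs over the long compartment (crop (490,330)), parallel to it, and the tray is level in the case. Lowering and releasing.

```bash
python3 -m inch '[[[0,0,0.4],0,1],[[0,0,0.4],0,1],[[0,0,0.25],0,1],[[0,0,0.1],0,1],[[0,0,0.03],0,1],[[0,0,0],0,1],[[0,0,0],0,0.3],[[0,0,0],0,0.3],[[0,0,0],0,0.3],[[0,0,0],0,0.3]]'
python3 -m inch '[[[0,0,-0.2],0,0.3],[[0,0,-0.5],0,0.3],[[0,0,-0.8],0,0.3],[[0,0,-0.8],0,-0.4],[[0,0,0],0,-0.4],[[0,0,0],0,-0.4],[[0,0,0],0,-0.4],[[0,0,0],0,-0.4],[[0,0,0],0,-0.4],[[0,0,0],0,-0.4]]'
python3 plan.py 457,-284 457,-284,-8; python3 - <<'E'
from h import *
for nm in("patch_tin","valve_tool"):
 for n in("top","side"):
  p=eyes.read_camera(n)
  for x in eyes.cut_out(nm,p)[:3]:
   for h in ((9,18) if nm[0]=="p" else (6,)):
    rr,cc=np.nonzero(x["mask"]);P=np.array([onz(p,(r,c),h)[:2] for r,c in zip(rr,cc)],np.float32);print(nm,n,h,round(x["score"],2),np.round(cv2.minAreaRect(P)[0],1),np.round(cv2.minAreaRect(P)[1],1),cv2.minAreaRect(P)[2])
E
```

```text
t: 39.85
eef_pos: [562.7, -8.4, 34.7]
tcp_rot: [3.141, -0.0, 1.735]
ft_force: [-0.5, -0.6, -0.5]
opening: 0.346
grip_force: 0.0
t: 41.1
eef_pos: [562.7, -8.4, 172.4]
tcp_rot: [-3.141, -0.0, 1.735]
ft_force: [0.3, -0.4, -0.7]
opening: 0.7
grip_force: 0.0
t 41.10 pos [562.7  -8.4 172.4] yaw 99.39 open 0.700 grip 0.0 F [ 0.3 -0.4 -0.7]
  to [457.0, -284.0] total tx -4.25 ty -2.49; 5 rows of -0.849 -0.497
  turn 21.48 units (about tool z)
  to [457.0, -284.0] total tx 0.00 ty -0.00; 0 rows of 0.000 0.000
patch_tin top 9 0.7 [ 456.6 -285.8] [35.6 54.6] 78.49437713623047
patch_tin top 18 0.7 [ 455.9 -284.9] [35.4 54.3] 78.49440002441406
patch_tin side 9 0.96 [ 455.7 -285.2] [43.2 55.8] 82.60491180419922
patch_tin side 18 0.96 [ 455.6 -290.9] [42.7 55.2] 82.60486602783203
valve_tool top 6 0.54 [ 499.7 -369.5] [ 9.5 74.4] 63.51445388793945
valve_tool top 6 0.37 [538.8 -46.3] [166.2 108.3] 9.116951942443848
valve_tool side 6 0.62 [ 497.8 -369.8] [14.2 79.3] 62.51367950439453
```

```bash
python3 -m inch '[[[-0.85,-0.5,0],0,-0.4],[[-0.85,-0.5,0],0,-0.4],[[-0.85,-0.5,0],0,-0.4],[[-0.85,-0.5,0],0,-0.4],[[-0.85,-0.5,0],0,-0.4],[[0,0,0],-1,-0.4],[[0,0,0],-1,-0.4],[[0,0,0],-1,-0.4],[[0,0,0],-1,-0.4],[[0,0,0],-1,-0.4]]'
python3 -m inch '[[[0,0,0.3],-1,-0.4],[[0,0,0.3],-1,-0.4],[[0,0,0.3],-1,-0.4],[[0,0,0.3],-1,-0.4],[[0,0,0.3],-1,-0.4],[[0,0,0.3],-1,-0.4],[[0,0,0],-1,-0.4],[[0,0,0],-1,-0.4],[[0,0,0],-1,-0.4],[[0,0,0],-0.2,-0.4]]'
python3 plan.py 456.3,-285.3,170.5
```

```text
t: 42.75
eef_pos: [456.3, -284.4, 172.6]
tcp_rot: [3.142, 0.0, 2.174]
ft_force: [-0.4, 0.1, 0.2]
opening: 0.701
grip_force: 0.0
t: 44.0
eef_pos: [456.4, -284.5, 64.6]
tcp_rot: [3.142, 0.0, 2.974]
ft_force: [-0.8, 0.7, 0.6]
opening: 0.698
grip_force: 0.0
t 44.00 pos [ 456.4 -284.5   64.6] yaw 170.40 open 0.698 grip 0.0 F [-0.8  0.7  0.6]
  turn -0.02 units (about tool z)
  to [456.3, -285.3] total tx -0.00 ty -0.01; 1 rows of -0.001 -0.014
```

```bash
python3 -m inch '[[[0,-0.01,0.5],0,-0.4],[[0,0,0.4],0,-0.4],[[0,0,0.1],0,-0.4],[[0,0,0],0,1],[[0,0,0],0,1],[[0,0,0],0,1],[[0,0,0],0,1],[[0,0,0],0,1],[[0,0,0],0,1],[[0,0,0],0,1]]'
python3 -m inch '[[[0,0,0],0,1],[[0,0,-0.1],0,1],[[0,0,-0.4],0,1],[[0,0,-0.7],0,1],[[0,0,-0.8],0,1],[[0,0,-0.2],-1,1],[[0,0,0],-1,1],[[0,0,0],-1,1],[[0,0,0],-0.8,1],[[0,0,0],0,1]]'
python3 plan.py 491.7,-59.2,189.4
```

```text
t: 45.25
eef_pos: [456.4, -285.1, 5.2]
tcp_rot: [-3.141, 0.001, 2.974]
ft_force: [0.2, 1.6, 6.8]
opening: 0.377
grip_force: 30.0
t: 46.5
eef_pos: [456.1, -284.9, 136.8]
tcp_rot: [3.141, 0.0, -2.978]
ft_force: [0.6, 0.1, -0.2]
opening: 0.374
grip_force: 30.0
t 46.50 pos [ 456.1 -284.9  136.8] yaw -170.64 open 0.374 grip 30.0 F [ 0.6  0.1 -0.2]
  turn -0.01 units (about tool z)
  to [491.7, -59.2] total tx -1.20 ty 3.61; 4 rows of -0.300 0.904
```

```bash
python3 -m inch '[[[-0.3,0.9,0],0,1],[[-0.3,0.9,0],0,1],[[-0.3,0.9,0],0,1],[[-0.3,0.9,0],0,1],[[0,0,0.3],0,1],[[0,0,0.3],0,1],[[0,0,0],0,1],[[0,0,0],0,1],[[0,0,0],0,1],[[0,0,0],0,1]]'
python3 plan.py 491.7,-59.2,189.4;python3 - <<'E'
from h import *
z=env.state()["eef_pos"][2]
p=eyes.read_camera("side")
for x in eyes.cut_out("patch_tin",p)[:3]:
    rr,cc=np.nonzero(x["mask"]);P=np.array([onz(p,(r,c),z+4)[:2] for r,c in zip(rr,cc)],np.float32);print(x["score"],cv2.minAreaRect(P))
E
```

```text
t: 47.75
eef_pos: [492.2, -60.3, 101.1]
tcp_rot: [-3.141, 0.001, -2.978]
ft_force: [0.0, 0.4, -0.9]
opening: 0.376
grip_force: 30.0
t 47.75 pos [492.2 -60.3 101.1] yaw -170.64 open 0.376 grip 30.0 F [ 0.   0.4 -0.9]
  turn -0.01 units (about tool z)
  to [491.7, -59.2] total tx 0.00 ty 0.02; 1 rows of 0.005 0.020
0.61 ((484.66656494140625, -73.8305435180664), (41.963035583496094, 62.5639762878418), 59.356021881103516)
```

```bash
python3 -m inch '[[[0,0.02,0.4],0,1],[[0,0,0.4],0,1],[[0,0,0.17],0,1],[[0,0,0.08],0,1],[[0,0,0.03],0,1],[[0,0,0],0,1],[[0,0,0],0,1],[[0,0,0],0,0],[[0,0,0],0,0],[[0,0,0],0,0]]'
python3 -m inch '[[[0,0,-0.2],0,0],[[0,0,-0.5],0,0],[[0,0,-0.8],0,0],[[0,0,-0.8],0,-0.3],[[0,0,0],0,-0.3],[[0,0,0],0,-0.3],[[0,0,0],0,-0.3],[[0,0,0],0,-0.3],[[0,0,0],0,-0.3],[[0,0,0],0,-0.3]]'
python3 plan.py 499,-369.7 499,-369.7,152.5
```

```text
t: 49.1
eef_pos: [491.9, -59.0, 35.9]
tcp_rot: [3.142, 0.0, -2.978]
ft_force: [0.4, 0.1, 0.1]
opening: 0.5
grip_force: 0.0
t: 50.35
eef_pos: [491.8, -59.0, 173.5]
tcp_rot: [3.141, -0.0, -2.978]
ft_force: [0.7, 0.1, 0.1]
opening: 0.649
grip_force: 0.0
t 50.35 pos [491.8 -59.  173.5] yaw -170.61 open 0.649 grip 0.0 F [0.7 0.1 0.1]
  to [499.0, -369.7] total tx 0.73 ty -5.13; 6 rows of 0.121 -0.855
  turn 7.38 units (about tool z)
  to [499.0, -369.7] total tx 0.00 ty 0.00; 0 rows of 0.000 0.000
```

```bash
python3 -m inch '[[[0.12,-0.86,0],0,-0.3],[[0.12,-0.86,0],0,-0.3],[[0.12,-0.86,0],0,-0.3],[[0.12,-0.86,0],0,-0.3],[[0.12,-0.85,0],0,-0.3],[[0.12,-0.85,0],0,-0.3],[[0,0,0],1,-0.3],[[0,0,0],1,-0.3],[[0,0,0],1,-0.3],[[0,0,0.3],1,-0.3]]'
python3 -m inch '[[[0,0,0.6],1,-0.3],[[0,0,0.6],1,-0.3],[[0,0,0.3],1,-0.3],[[0,0,0],0.38,-0.3],[[0,0,0],0,-0.3],[[0,0,0],0,-0.3],[[0,0,0],0,-0.3],[[0,0,0],0,-0.3],[[0,0,0],0,-0.3],[[0,0,0],0,-0.3]]'
python3 plan.py 499,-369.7,152.5
```

```text
t: 51.6
eef_pos: [499.9, -370.7, 156.5]
tcp_rot: [-3.141, 0.002, 2.953]
ft_force: [-0.1, -0.2, 0.7]
opening: 0.647
grip_force: 0.0
t: 52.85
eef_pos: [499.5, -370.3, 65.8]
tcp_rot: [3.142, 0.0, 2.661]
ft_force: [-0.7, -1.3, -0.5]
opening: 0.651
grip_force: 0.0
t 52.85 pos [ 499.5 -370.3   65.8] yaw 152.49 open 0.651 grip 0.0 F [-0.7 -1.3 -0.5]
  turn -0.00 units (about tool z)
  to [499.0, -369.7] total tx 0.01 ty 0.00; 1 rows of 0.012 0.005
```

```bash
python3 -m inch '[[[0,0,0.5],0,-0.3],[[0,0,0.45],0,-0.3],[[0,0,0.1],0,-0.3],[[0,0,0],0,1],[[0,0,0],0,1],[[0,0,0],0,1],[[0,0,0],0,1],[[0,0,0],0,1],[[0,0,0],0,1],[[0,0,0],0,1]]'
python3 -m inch '[[[0,0,0],0,1],[[0,0,0],0,1],[[0,0,0],0,1],[[0,0,-0.1],0,1],[[0,0,-0.4],0,1],[[0,0,-0.7],0,1],[[0,0,-0.8],0,1],[[0,0,-0.2],1,1],[[0,0,0],1,1],[[0,0,0],1,1]]'
python3 -m inch '[[[0,0,0],1,1],[[0,0,0],1,1],[[0,0,0],1,1],[[0,0,0],1,1],[[0,0,0],1,1],[[0,0,0],1,1],[[0,0,0],1,1],[[0,0,0],0.62,1],[[0,0,0],0,1],[[0,0,0],0,1]]'
python3 plan.py 475.1,41.4,99.4;python3 - <<'E'
from h import *
z=env.state()["eef_pos"][2]
p=eyes.read_camera("side")
for x in eyes.cut_out("valve_tool",p)[:3]:
    rr,cc=np.nonzero(x["mask"]);P=np.array([onz(p,(r,c),z+4)[:2] for r,c in zip(rr,cc)],np.float32);print(x["score"],cv2.minAreaRect(P))
E
```

```text
t: 54.1
eef_pos: [499.6, -370.3, 2.9]
tcp_rot: [3.142, 0.0, 2.661]
ft_force: [-0.8, 0.3, 1.5]
opening: 0.121
grip_force: 30.0
t: 55.35
eef_pos: [499.5, -370.2, 135.3]
tcp_rot: [3.142, 0.0, 2.397]
ft_force: [0.2, 0.5, -0.0]
opening: 0.118
grip_force: 30.0
t: 56.6
eef_pos: [499.5, -370.3, 134.8]
tcp_rot: [3.142, -0.0, 1.736]
ft_force: [-0.4, 0.3, -0.2]
opening: 0.124
grip_force: 30.0
t 56.60 pos [ 499.5 -370.3  134.8] yaw 99.46 open 0.124 grip 30.0 F [-0.4  0.3 -0.2]
  turn 0.01 units (about tool z)
  to [475.1, 41.4] total tx 6.84 ty 0.72; 7 rows of 0.976 0.103
0.42 ((502.5578308105469, -383.9449462890625), (11.064443588256836, 45.238685607910156), 8.750255584716797)
```

```bash
python3 -m inch '[[[0.98,0.1,0],0,1],[[0.98,0.1,0],0,1],[[0.98,0.1,0],0,1],[[0.98,0.1,0],0,1],[[0.98,0.1,0],0,1],[[0.98,0.1,0],0,1],[[0.98,0.1,0],0,1],[[0,0,0.2],0,1],[[0,0,0.4],0,1],[[0,0,0],0,1]]'
python3 plan.py 475,42.5,99.4;python3 - <<'E'
from h import *
z=env.state()["eef_pos"][2]
p=eyes.read_camera("side")
for x in eyes.cut_out("valve_tool",p)[:3]:
    rr,cc=np.nonzero(x["mask"]);P=np.array([onz(p,(r,c),z+4)[:2] for r,c in zip(rr,cc)],np.float32);print(x["score"],cv2.minAreaRect(P))
E
```

```text
t: 57.95
eef_pos: [473.2, 42.1, 97.7]
tcp_rot: [-3.139, -0.001, 1.735]
ft_force: [-0.2, -0.6, -0.4]
opening: 0.116
grip_force: 30.0
t 57.95 pos [473.2  42.1  97.7] yaw 99.38 open 0.116 grip 30.0 F [-0.2 -0.6 -0.4]
  turn -0.00 units (about tool z)
  to [475.0, 42.5] total tx 0.00 ty 0.03; 1 rows of 0.002 0.031
0.65 ((475.95001220703125, 34.19841766357422), (59.616851806640625, 11.649175643920898), 85.28871154785156)
```

Centred. 97.7→34 is 1.06 units.

```bash
python3 -m inch '[[[0,0.03,0.3],0,1],[[0,0,0.4],0,1],[[0,0,0.2],0,1],[[0,0,0.12],0,1],[[0,0,0.04],0,1],[[0,0,0],0,1],[[0,0,0],0,1],[[0,0,0],0,0.4],[[0,0,0],0,0.4],[[0,0,0],0,0.4]]'
python3 -m inch '[[[0,0,-0.2],0,0.4],[[0,0,-0.5],0,0.4],[[0,0,-0.8],0,0.4],[[0,0,-0.8],0,0.4],[[0.9,0,0],0,0.4],[[0.9,0,0],0,0.4],[[0.9,0,0],0,0.4],[[0.9,0,0],0,0.4],[[0.9,0,0],0,0.4],[[0,0,0],0,0.4]]'
python3 - <<'E'
from h import *
p=eyes.read_camera("side");a=cv2.resize(p["pixels"][130:260,235:385],None,fx=2.8,fy=2.8,interpolation=2)
q=eyes.read_camera("top");b=cv2.resize(q["pixels"][190:290,210:320],None,fx=3.4,fy=3.4,interpolation=2)
c=np.zeros((max(a.shape[0],b.shape[0]),a.shape[1]+b.shape[1],3),np.uint8);c[:a.shape[0],:a.shape[1]]=a;c[:b.shape[0],a.shape[1]:]=b
print(c.shape);cv2.imwrite("pics/end.png",c[:,:,::-1])
E
```

```text
t: 59.3
eef_pos: [475.6, 43.0, 35.3]
tcp_rot: [3.141, -0.0, 1.735]
ft_force: [1.0, -0.2, 0.0]
opening: 0.294
grip_force: 0.0
t: 60.55
eef_pos: [430.5, 312.1, 173.9]
tcp_rot: [3.141, -0.001, 1.739]
ft_force: [0.6, -0.8, 0.1]
opening: 0.302
grip_force: 0.0
(364, 794, 3)
```

View pics/end.png

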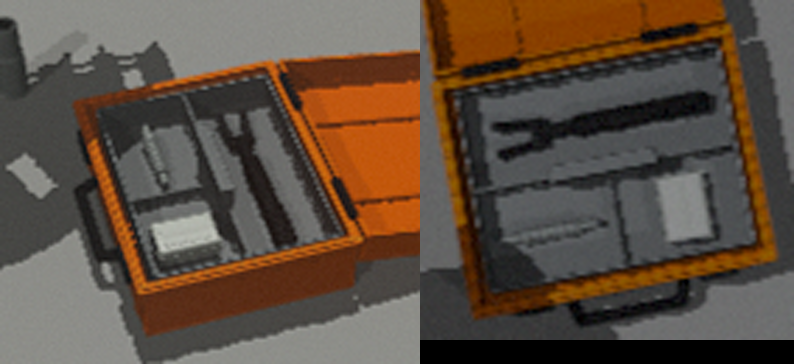

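The tray sits level in the case. The clip is flat in the long compartment (top crop (605,125)), the valve tool in one short compartment (555,232) and the tin in the other (685,207). The robot is clear, so I'm handing in.

```bash
python3 -c "
from cell import env
print(env.job_done())"
```

```text
the job is handed in; nothing more can be done
None
```

The kit is packed in the order asked and handed in at about 61 s: lever flat in the bottom, tray level on the ledges, clip remover in the long compartment, valve tool and tin in one short compartment each, and the jar, spray can and socket not touched.

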